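Set out microscope optics on the service board

TASK

Set out the loose microscope optics on the white service board for cleaning: stand the three objectives on the row of three pads nearest the robot, the blue-ringed one in the middle, the yellow-ringed one on the end towards the light-blue lens-paper pack and the red-ringed one on the end towards the wooden slide box. Stand the eyepiece on the single pad behind the blue-ringed objective, and lay the cream cap centred on top of the eyepiece. Set everything down upright and in the middle of its pad, gently and never by dropping it, never tip an objective or the eyepiece over, and leave the oil bottle and the lens brush where they are.

Things in the scene. Friction and masses are not known exactly. Their poses are not given: they have to be found in the camera images.
- obj_yellow: Microscope objective with a yellow ring, standing nose up, loose, about 130 g: steel barrel 28 mm in diameter, straight from the foot to 33 mm up (the yellow band is from 27 to 33 mm, with a yellow cone above it), then tapering to a 12 mm steel nose; 45 mm tall. Origin: centre of the underside; z up. Round about z.
- obj_blue: Microscope objective with a blue ring, standing nose up, loose, about 130 g: steel barrel 28 mm in diameter, straight from the foot to 33 mm up (the blue band is from 27 to 33 mm, with a blue cone above it), then tapering to a 12 mm steel nose; 45 mm tall. Origin: centre of the underside; z up. Round about z.
- obj_red: Microscope objective with a red ring, standing nose up, loose, about 130 g: steel barrel 28 mm in diameter, straight from the foot to 33 mm up (the red band is from 27 to 33 mm, with a red cone above it), then tapering to a 12 mm steel nose; 45 mm tall. Origin: centre of the underside; z up. Round about z.
- eyepiece: Microscope eyepiece, standing, loose, about 120 g: grey tube 37 mm in diameter from the foot to 32 mm up, then a black eyecup 41 mm in diameter up to a flat top at 50 mm with a blue-grey lens. Origin: centre of the underside; z up. Round about z.
- cap: Cream-coloured eyepiece dust cap lying flat on the bench, loose, about 25 g: a solid flat disc, 38 mm in diameter and 16 mm high, flat top and bottom (it simply rests on the eyepiece, no skirt). Origin: centre of the underside; z up. Round about z.
- board: White board on the bench, fixed: 165 (x) by 240 (y) by 10 mm thick, flat, no rim. Flush grey round pads: a row of three, 50 mm wide, on the robot's side, centres at board x = -40, y = -75, 0, +75 mm; one, 60 mm wide, behind the middle one, at x = +40, y = 0. Origin: centre of its underside; x points away from the robot, y to the robot's left, turned up to 15 degrees.
- paper_pack: Light-blue pack of lens paper, 105 by 75 mm, 10 mm thick, lying flat beyond one end (left or right) of the board, fixed. Origin: centre of the underside.
- slide_box: Wooden slide box with a paper label on its lid, 100 by 85 mm, 34 mm high, beyond the other end of the board, fixed and closed. Origin: centre of the underside.
- oil_bottle: Small amber bottle with a black cap, 32 mm in diameter, 60 mm tall, standing at a far corner of the board, loose; a bystander. Origin: centre of the underside.
- lens_brush: Slim lens brush (red handle, steel ferrule, tan hair), 130 mm long, lying at a far corner of the board, roughly along y, loose; a bystander. Origin near the middle of its underside; x along the brush.
Not all that is in view belongs to the job. What is shaped like the obj_yellow but green is not meant. Leave any green look-alike of the eyepiece alone.

How it is judged:
By the outcome, as a careful person would: the job done as asked, in the order asked, and still so for the second after the job is handed in, with the robot touching nothing.
It also fails if it takes over 112 s, if anything falls off the work surface, if the arm or the gripper's body presses on something with over 40 N, if the wrist force passes 120 N, or if a joint passes its speed limit or range.

ROBOT

A 6-joint arm with a two-finger parallel gripper is mounted at the origin on the work surface. World frame = base frame: x ahead of the robot, y to its left, z up, the work surface at z = 0. Lengths are in mm, angles in rad, forces in N, time in s.
With the tool pointing down it reaches from about 325 to 875 mm from the base axis. Payload 4.4 kg.
Tool frame: the origin (TCP) lies on the centre line of the jaws, within the pads' length; the fingertips stand ahead of it and the grasp point (between the pads) lies 6 mm ahead of it (ctrl.tcp_to_tips is the z of the fingertips in the tool frame, in mm); z points along the fingers, y is the line along which they close (so a half turn about z gives the same grasp; the last joint's range is limited). The gripper opens to 85 mm and grips with 20 to 120 N. Pads are 22 mm wide; open, the fingers measure 114 mm over their backs; the gripper's body (76 mm by 85 mm) begins 54 mm behind the grasp point. The pads swing forward as they close: fully open they stand 13 mm farther back than shut.
Start: joints at [-1.335, 0.207, 1.542, -0, 1.393, -0.15], TCP at [216.893, -532.527, 256.282] pointing down, gripper open.
Joint ranges: [-2.73, 2.73], [-0.86, 2.22], [0.23, 2.46], [-1.11, 4.25], [0.08, 2.63], [-2.82, 2.82]. Speed limits (rad/s): [2.79, 2.79, 3.14, 3.14, 3.14, 3.14].

INTERFACE

Orientations are given as a 3x3 rotation matrix whose columns are the frame's x, y, z axes.
In Python, from plant import ctrl, sensors, optics gives the robot as it stands. Calls block until the motion is done:
- ctrl.move_ptp(position, orientation): joint-space move of the TCP to a pose.
- ctrl.move_l(position, rot=None, vel=150, threshold=None): straight line of the TCP; rot=None keeps the orientation; vel is the mean speed in mm/s. With threshold (N) it stops when the force on the tool has changed by that much, and returns True; else False.
- ctrl.set_joints(angles): joint-space move.
- ctrl.gripper_to(opening, force=None): finger opening in mm; force is the grip in N (None keeps the last); returns when the fingers have stopped.
- ctrl.hold(seconds).
- ctrl.solve_ik(position, orientation): joint angles nearest the present ones, or None.
- sensors.read_state(): the state.
- optics.grab_frame(name): name is "side" or "top" or "wrist"; returns (picture, depth): 480x640x3 uint8, red, green, blue; 480x640 float32, mm along the optical axis (not along the pixel's ray), 0 where there is no reading.
- optics.camera_params(name): a dict with "mtx" (3x3 intrinsics, pixels), "R" (3x3) and "t" (3): a world point X has camera coordinates R X + t; the wrist camera has in their place "T_tool_cam" (4x4, takes a point from camera to tool coordinates, whose origin is the TCP and whose axes are the flange's). Camera axes: x right, y down, z forward; pixel columns grow to the right and rows downward; lengths in mm; the calibration is good to about 2 mm. A picture is of the moment at which its call begins: read the wrist's pose just before it. camera_params takes no time and is no camera call.
A pose or a line that the arm cannot do raises ctrl.MotionError and nothing moves.
- ctrl.finish_job(): hands the job in; it is judged then, once.
The state is a dict: "t": time; "q": joint angles; "qvel": joint speeds; "tau": joint torques, N m; "eef_pos": TCP position; "eef_rot": TCP orientation; "force": force on the tool from outside, world axes, zero at the start; "wrist_torque": the same for the moment, N m; "grip_width": finger opening in mm; "grasp_force": force on a finger pad.
Only numpy, scipy, OpenCV 4.12 (cv2) and the standard library are available. Lean on these libraries where they do the work, as an engineer would, in place of code of your own. Each camera call takes 0.05 s, during which the arm holds its last target. There are 200 camera calls.

## Working session

There is one attempt and no reset: what is moved stays moved. The work goes in short steps, each a Python script; the robot and the scene stay as the last script left them, time stands still between calls to the robot, and variables do not carry over. Pictures are saved under pics/ and viewed, at most 14 in all, crops included, and the job is handed in when it is done.

```bash
ls; mkdir -p pics; python3 - <<'E'
from plant import ctrl,sensors,optics
import cv2,numpy as np
for n in("top","side"):
    p,d=optics.grab_frame(n); cv2.imwrite(f"pics/{n}0.png",p[:,:,::-1]); np.save(f"{n}0.npy",d)
    c=optics.camera_params(n); print(n,c["mtx"].round(1).tolist(),c["R"].round(3).tolist(),np.round(c["t"],1), (-c["R"].T@c["t"]).round(0))
print(optics.camera_params("wrist"),ctrl.tcp_to_tips)
s=sensors.read_state();print(s["t"],s["eef_rot"],s["force"])
E
```

```text
pics
top [[475.4, 0.0, 317.7], [0.0, 475.4, 240.7], [0.0, 0.0, 1.0]] [[0.019, -1.0, 0.003], [-0.988, -0.019, -0.156], [0.156, 0.0, -0.988]] [-44.2 510.5 837.3] [374. -34. 907.]
side [[507.7, 0.0, 324.4], [0.0, 507.7, 241.1], [0.0, 0.0, 1.0]] [[1.0, -0.024, 0.012], [-0.004, -0.575, -0.818], [0.027, 0.818, -0.575]] [-511.6   24.4  991.1] [ 485. -809.  596.]
{'mtx': array([[339.99500711,   0.        , 321.90429489],
       [  0.        , 339.99500711, 237.63889732],
       [  0.        ,   0.        ,   1.        ]]), 'T_tool_cam': array([[-7.87357384e-04, -9.60982955e-01, -2.76606471e-01,
         6.97112337e+01],
       [ 9.99999377e-01, -9.75463727e-04,  5.42457020e-04,
         1.09218100e+00],
       [-7.91111529e-04, -2.76605871e-01,  9.60983125e-01,
        -1.17797688e+02],
       [ 0.00000000e+00,  0.00000000e+00,  0.00000000e+00,
         1.00000000e+00]])} 25.0
0.1 [[ 9.26131769e-01  3.77199887e-01 -4.37311548e-04]
 [ 3.77199977e-01 -9.26129663e-01  2.00603047e-03]
 [ 3.51667269e-04 -2.02280245e-03 -9.99997892e-01]] [ 0.20016531 -0.04111156 -0.49215201]
```

View pics/top0.png

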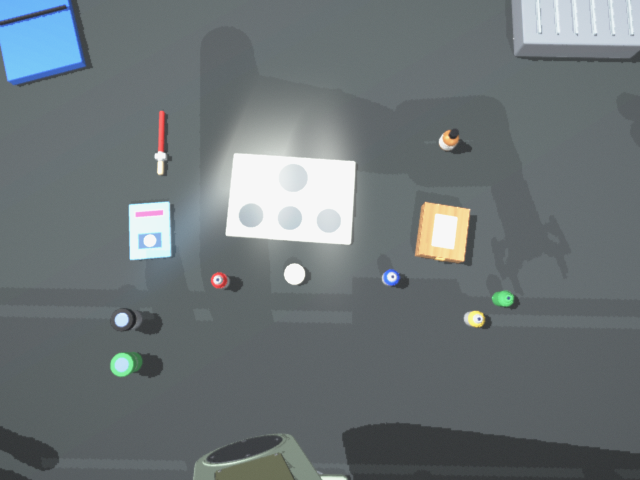

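View pics/side0.png

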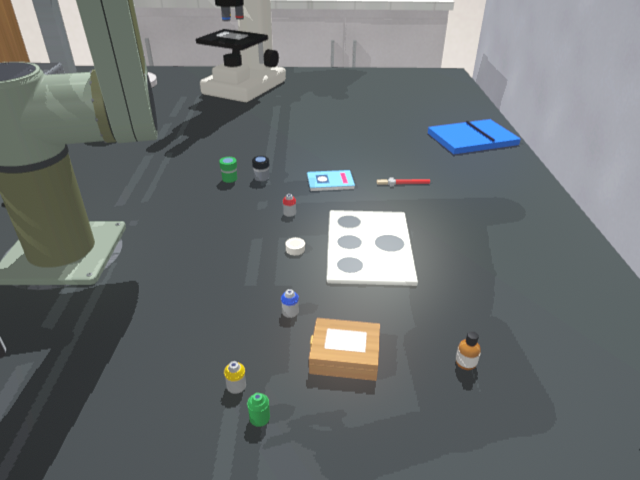

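Top view: red objective (220,281), blue (391,278), yellow (476,319), a green look-alike of it (504,299), the black eyepiece (122,320), a green look-alike of that (123,365), and the cap (295,273). The pads are at (251,215), (290,217), (329,220) and (293,178). The paper pack is on the left (+y) and the slide box on the right (−y). In the side view the same things are at yellow (235,377), green (259,409), blue (290,303), red (289,206), eyepiece (261,169), green eyepiece (228,170) and cap (295,246).

I choose the yellow, blue and red rings and the black eyecup, and leave both green ones.

```bash
cat > h.py <<'E'
from plant import ctrl,sensors,optics
import cv2,numpy as np
HUE={"yellow":(22,34),"blue":(112,128),"red":(172,188)}
def cmask(p,name):
    h=cv2.cvtColor(p,cv2.COLOR_RGB2HSV); H,S,V=[h[:,:,i].astype(int) for i in range(3)]
    if name in HUE:
        a,b=HUE[name]; m=((H>=a)&(H<=b)|(H+180>=a)&(H+180<=b))&(S>130)&(V>70)
    elif name=="lens": m=(H>95)&(H<125)&(S>30)&(S<190)&(V>80)
    elif name=="pads": m=(S<60)&(V>90)&(V<215)
    elif name=="cap": m=(S<70)&(V>150)
    return m.astype(np.uint8)*255
def blob(m,near,maxd=40,amin=15):
    n,l,s,c=cv2.connectedComponentsWithStats(m)
    best=[i for i in range(1,n) if s[i,4]>=amin and np.hypot(*(c[i]-near))<maxd]
    if not best: return None
    i=max(best,key=lambda i:s[i,4]); return c[i],s[i],(l==i).astype(np.uint8)
def ray(name,uv,pose=None):
    c=optics.camera_params(name); d=np.linalg.solve(c["mtx"],[uv[0],uv[1],1.])
    if name!="wrist": return -c["R"].T@c["t"],c["R"].T@d
    pos,rot=pose; T=c["T_tool_cam"]; return pos+rot@T[:3,3],rot@(T[:3,:3]@d)
def onplane(o,d,z): return o+d*(z-o[2])/d[2]
def tri(rs):
    A=np.zeros((3,3));b=np.zeros(3)
    for o,d in rs:
        d=d/np.linalg.norm(d);P=np.eye(3)-np.outer(d,d);A+=P;b+=P@o
    x=np.linalg.solve(A,b); return x,max(np.linalg.norm(np.cross(x-o,d/np.linalg.norm(d))) for o,d in rs)
E
python3 - <<'E'
from h import *
im={n:cv2.imread(f"pics/{n}0.png")[:,:,::-1].copy() for n in("top","side")}
L={"yellow":((476,319),(235,372)),"blue":((391,278),(290,297)),"red":((220,281),(289,201)),
 "lens":((122,320),(261,161)),"cap":((295,273),(295,244)),
 "p+75":((251,215),(349,221)),"p0":((290,217),(349,241)),"p-75":((329,220),(350,265)),"pback":((293,178),(390,243))}
for k,(a,b) in L.items():
    r=[]
    for n,uv in(("top",a),("side",b)):
        q=blob(cmask(im[n],"pads" if k[0]=="p" else k),uv,12)
        if q is None: print(k,n,"none",im[n][uv[1],uv[0]]);continue
        r.append(ray(n,q[0])); print(k,n,q[0].round(1),q[1],end=" ")
    if len(r)==2: x,e=tri(r);print("->",x.round(1),round(e,1))
o,d=ray("top",(504,299));print("green",onplane(o,d,40).round())
o,d=ray("top",(123,365));print("green eye",onplane(o,d,50).round())
t=im["top"]; v=np.vstack([cv2.resize(t[255:345,360:540],(720,360),interpolation=2),cv2.resize(t[255:345,90:180],(240,240)).repeat(3,1)[:, :720]*0])[:360]
s=cv2.resize(im["side"][340:430,195:315],(480,360),interpolation=2)[:, :]
cv2.imwrite("pics/crop0.png",np.hstack([v[:,320:],s])[:, :, ::-1][:, :800])
E
```

```text
yellow top [478.8 324.5] [473 321  11   6  25] yellow side [234.3 373.5] [224 363  21  18 205] -> [ 370.4 -328.8   30.7] 6.2
blue top [393.4 277.1] [384 269  16  17  82] blue side [289.1 299.6] [281 293  17  12 123] -> [ 448.  -174.9   31.9] 0.6
red top [219.4 280.3] [211 273  16  15 107] red side [289.  201.4] [283 197  13   9  71] -> [436.6 145.1  31. ] 1.3
lens top [121.3 319.5] [114 312  16  16 195] lens side [260.1 158.5] [255 156  11   6  61] -> [362.4 310.4  53.2] 1.2
cap top [294.  273.5] [284 263  21  22 370] cap side [294.7 245.5] [285 237  21  18 302] -> [452.7   9.2  10.6] 0.5
p+75 top [248.3 216.3] [239 205  22  22 324] p+75 side [348.6 221.4] [338 216  23  12 223] -> [563.6 100.6   7.4] 2.2
p0 top none [208 217 221]
p0 side [349.  241.7] [338 235  23  14 246] p-75 top none [217 223 225]
p-75 side [349.5 264.6] [337 258  26  15 297] pback top none [221 227 229]
pback side [389.1 242.7] [375 235  29  16 364] green [ 411. -374.   40.]
green eye [283. 302.  50.]
```

View pics/crop0.png

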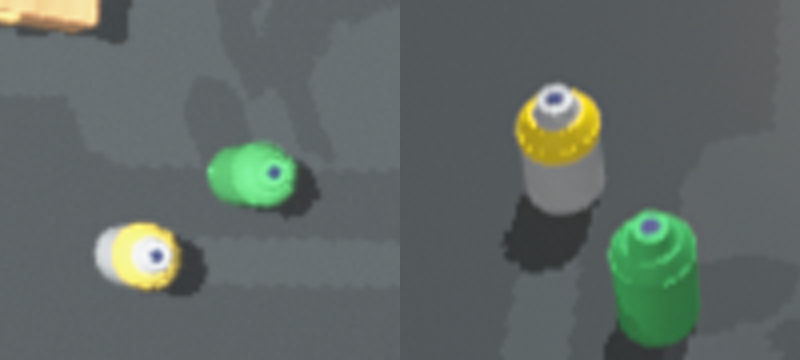

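The crop shows the wanted objective with a yellow ring and steel barrel (left at about (145,257), right at (557,150)). The all-green look-alike stands about 60 mm from it. Next come the wrist looks.

```bash
cat >> h.py <<'E'
def Rz(a): c,s=np.cos(a),np.sin(a); return np.array([[c,s,0],[s,-c,0],[0,0,-1.]])
def goto(p,a):
    ctrl.move_ptp(np.array(p,float),Rz(a))
def look(xy,a,z):   # put the wrist camera straight above xy and take a picture
    T=optics.camera_params("wrist")["T_tool_cam"]; p=np.array([*xy,z],float); p[:2]-=(Rz(a)@[T[0,3],T[1,3],0])[:2]
    goto(p,a); s=sensors.read_state(); pose=(np.array(s["eef_pos"]),np.array(s["eef_rot"]))
    return optics.grab_frame("wrist")[0],pose
E
python3 - <<'E'
from h import *
import pickle
out=[]
for i,(xy,a) in enumerate([((555,25),0),((600,25),0)]):
    p,pose=look(xy,a,200); out.append((p,pose)); cv2.imwrite(f"pics/b{i}.png",p[:,:,::-1])
p,pose=look((448,-175),-0.35,120); out.append((p,pose))
cv2.imwrite("pics/bb.png",np.hstack([cv2.resize(out[0][0],None,fx=.6,fy=.6),cv2.resize(p,None,fx=.6,fy=.6)])[:,:,::-1])
pickle.dump(out,open("b.pkl","wb")); print([o[1][0].round(1) for o in out],sensors.read_state()["t"])
E
python3 -c "
import cv2;cv2.imwrite('pics/bb2.png',cv2.resize(cv2.imread('pics/bb.png'),(768,288)))"
```

```text
[array([485.6,  25.4, 200.2]), array([531. ,  25.2, 200.1]), array([ 383.3, -150.1,  120.7])] 3.7333
```

View pics/bb2.png

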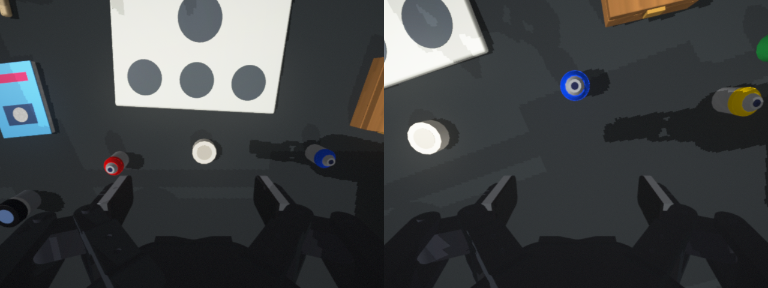

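Left: the four pads at full-resolution pixels of about (333,28), (240,128), (328,133) and (413,137). Right: the blue objective at (318,142), upright straight below the camera.

```bash
cat >> h.py <<'E'
def ringcentre(p,name,near,maxd=70):
    m=cmask(p,name); m=cv2.morphologyEx(m,cv2.MORPH_CLOSE,np.ones((5,5),np.uint8))
    q=blob(m,near,maxd,60)
    if q is None: return None,None
    c=max(cv2.findContours(q[2],cv2.RETR_EXTERNAL,2)[0],key=cv2.contourArea)
    h=cv2.convexHull(c); M=cv2.moments(h); return np.array([M["m10"],M["m01"]])/M["m00"],cv2.boundingRect(h)
E
python3 - <<'E'
from h import *
import pickle
o=pickle.load(open("b.pkl","rb"))
def pads(p):
    g=cv2.cvtColor(p,cv2.COLOR_RGB2GRAY); w=(g>175).astype(np.uint8)
    n,l,s,c=cv2.connectedComponentsWithStats(w); i=1+np.argmax(s[1:,4])
    h=cv2.convexHull(cv2.findNonZero((l==i).astype(np.uint8))); m=np.zeros_like(g); cv2.fillConvexPoly(m,h,1); m=cv2.erode(m,np.ones((5,5)))
    m=((g<160)&(m>0)).astype(np.uint8); cs=[c for c in cv2.findContours(m,0,2)[0] if cv2.contourArea(c)>700]
    return sorted([cv2.fitEllipse(c) for c in cs],key=lambda e:e[0][0])
E=[pads(o[0][0]),pads(o[1][0])]
for e in E: print([(np.round(x[0],1),np.round(x[1],1)) for x in e])
R=[[ray("wrist",x[0],o[k][1]) for x in E[k]] for k in(0,1)]
for k in (0,1): print([onplane(*r,10).round(1)[:2] for r in R[k]])
if len(R[0])==len(R[1]):
    for a,b in zip(*R): print("tri",tri([a,b])[0].round(1))
c,b=ringcentre(o[2][0],"blue",(318,142)); print(c,b,onplane(*ray("wrist",c,o[2][1]),30).round(1))
for k,n in((0,"red"),(1,"red"),(0,"cap"),(1,"cap")):
    c,b=ringcentre(o[k][0],n,((187,277) if n=="red" else (339,253))+np.array((0,50*k)),30); print(n,c,b, c is not None and onplane(*ray("wrist",c,o[k][1]),30 if n=="red" else 15).round(1))
E
```

```text
[(array([240.6, 128.4]), array([55.4, 60.1])), (array([327.5, 133. ]), array([56.1, 58.8])), (array([333.,  28.]), array([73.1, 83.3])), (array([413.9, 137.5]), array([54.8, 59.7]))]
[(array([243.7, 181.5]), array([52.4, 55.8])), (array([327.2, 185.7]), array([53.6, 54.1])), (array([332.4,  89.3]), array([69.8, 75.9])), (array([410. , 189.8]), array([51.8, 55.7]))]
[array([565.9,  94. ]), array([562.,  19.]), array([642.4,  14.9]), array([558.2, -56.1])]
[array([565.8,  94.1]), array([561.9,  19. ]), array([642.3,  14.9]), array([558., -56.])]
tri [565.9  93.9  10.7]
tri [562.   19.1  11. ]
tri [642.2  14.9  10.6]
tri [558.2 -55.8  11. ]
[317.85501522 142.21517321] (293, 117, 51, 52) [ 449.  -172.7   30. ]
red [189.28734927 276.15082771] (173, 261, 34, 32) [437.3 144.8  30. ]
red None None False
cap [339.77612994 253.43107345] (320, 235, 41, 38) [453.8   7.3  15. ]
cap [338.83537736 297.54449686] (320, 281, 39, 35) [453.7   7.5  15. ]
```

```bash
cat >> h.py <<'E'
PAD={"yellow":(565.9,94.0),"blue":(562.,19.),"red":(558.2,-56.),"eye":(642.3,14.9)}
ZB=10.5; AB=-0.051
def pick(xy,a,h,opening,force,zsafe=110):
    """h = TCP height above the bench at the grasp"""
    goto((*xy,zsafe),a); ctrl.gripper_to(opening); ctrl.move_l([*xy,h+15],vel=150); ctrl.move_l([*xy,h],vel=60)
    ctrl.gripper_to(0,force); s=sensors.read_state(); print("grip",round(s["grip_width"],1),round(s["grasp_force"],1),s["eef_pos"].round(1))
    ctrl.move_l([*xy,zsafe+25],vel=150)
    s=sensors.read_state(); print("up",round(s["grip_width"],1),s["force"].round(1))
def place(xy,h,opening,a=AB,z=135):
    """h = expected TCP height at contact"""
    goto((*xy,z),a); ctrl.move_l([*xy,h+6],vel=120); ctrl.hold(0.2)
    t=ctrl.move_l([*xy,h-4],vel=12,threshold=2.5); s=sensors.read_state(); print("touch",t,s["eef_pos"].round(1),"expected z",h,s["force"].round(1))
    ctrl.gripper_to(opening); ctrl.move_l([*xy,h+80],vel=120); print("t",sensors.read_state()["t"])
E
python3 - <<'E'
from h import *
pick((449,-172.7),-0.35,28,46,40)
place(PAD["blue"],28+ZB,46)
p,pose=look(PAD["blue"],0,150); cv2.imwrite("pics/c1.png",p[:,:,::-1])
c,b=ringcentre(p,"blue",(320,140)); print(c,b,c is not None and onplane(*ray("wrist",c,pose),40).round(1))
print(sensors.read_state()["t"])
E
```

```text
grip 26.8 39.4 [ 449.4 -172.9   28.4]
up 26.6 [-0.4 -0.2 -1. ]
touch True [561.9  19.   38.4] expected z 38.5 [-0.5  0.5  4.9]
t 10.4667
[323.41461159 139.21475545] (301, 116, 45, 47) [561.3  17.9  40. ]
10.925
```

View pics/c1.png

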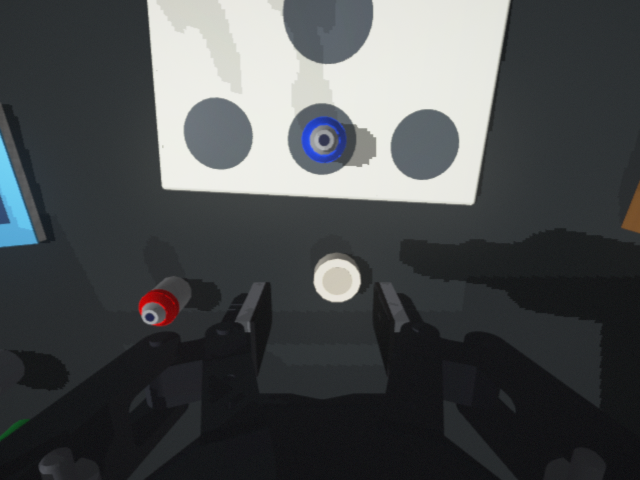

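Blue stands at (323,139), about 1.3 mm from its pad centre, upright. I'll correct for that bias. Next are yellow and red, each after a look from straight above.

```bash
cat > obj.py <<'E'
from h import *
import sys
n=sys.argv[1]; 
guess,a={"yellow":((374,-326),-0.85),"red":((437.3,144.8),0.3)}[n]
p,pose=look(guess,a,120); cv2.imwrite(f"pics/l_{n}.png",p[:,:,::-1])
c,b=ringcentre(p,n,(321,140)); x=onplane(*ray("wrist",c,pose),30); print(c,b,x.round(1))
if np.hypot(*(x[:2]-guess))>12 or not (45<b[2]<60 and 45<b[3]<60): raise SystemExit("check")
pick(x[:2],a,28,44,40)
place(np.array(PAD[n])+(0.3,1.1),28+ZB,44)
p,pose=look(PAD[n],0,150); cv2.imwrite(f"pics/c_{n}.png",p[:,:,::-1])
for m in ("yellow","blue","red"):
    q=blob(cmask(p,m),(321,140),140,100)
    if q: c,b=ringcentre(p,m,q[0],20); print(m,c,b,onplane(*ray("wrist",c,pose),40).round(1),PAD[m])
print(sensors.read_state()["t"])
E
python3 obj.py yellow
```

```text
[322.14728682 137.82399021] (297, 112, 51, 53) [ 376.1 -327.2   30. ]
grip 26.8 39.4 [ 376.4 -327.5   28.3]
up 26.8 [ 0.6  0.2 -2.3]
touch True [566.1  95.1  38.3] expected z 38.5 [-0.1  0.1  3.8]
t 19.5
yellow [321.76658426 139.56324681] (300, 117, 45, 46) [564.9  93.8  40. ] (565.9, 94.0)
blue [440.0990089  145.54591424] (417, 123, 47, 46) [561.2  17.5  40. ] (562.0, 19.0)
19.9583
```

```bash
sed -i 's/(0.3,1.1)/(1.0,1.3)/' obj.py; python3 obj.py red; python3 - <<'E'
from h import *
p,pose=look((362,310),0.3,150); cv2.imwrite("pics/eye.png",p[:,:,::-1])
c,b=ringcentre(p,"lens",(321,140)); print(c,b,c is not None and onplane(*ray("wrist",c,pose),50).round(1))
E
python3 -c "
import cv2,numpy as np;f=lambda n:cv2.resize(cv2.imread('pics/'+n),(400,300));cv2.imwrite('pics/v1.png',np.hstack([f('c_red.png'),f('eye.png')]))"
```

```text
[322.231658  140.1660477] (298, 115, 50, 52) [437.4 144.4  30. ]
grip 27.1 39.4 [437.8 144.5  28.3]
up 27.0 [ 0.7 -0.5 -1. ]
touch True [559.1 -54.7  38.3] expected z 38.5 [-0.5  0.8  4.7]
t 27.075
blue [205.72008673 133.11009265] (183, 110, 47, 47) [561.3  18.   40. ] (562.0, 19.0)
red [321.86561955 136.16517811] (300, 113, 45, 47) [559.4 -56.1  40. ] (558.2, -56.0)
27.5333
[327.7832644  168.84249945] (275, 115, 112, 115) [346.9 300.7  50. ]
```

View pics/v1.png

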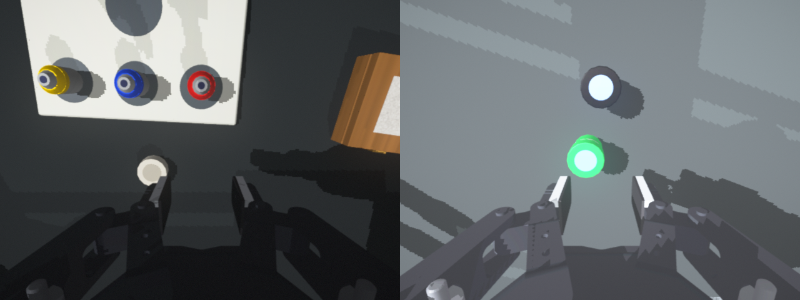

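Left: yellow, blue and red all stand upright on their pads. Right: the black eyepiece is at full-resolution pixel (320,139), with the green one below it at (468,250 in full-res terms), left alone.

```bash
python3 - <<'E'
from h import *
p=cv2.imread("pics/eye.png")[:,:,::-1].copy()
def lens(p,near=(320,140)):
    q=blob((p.min(axis=2)>190).astype(np.uint8),near,12,200); return q and (q[0],q[1])
q=lens(p); print(q)
s=sensors.read_state(); pose=(s["eef_pos"],s["eef_rot"])
x=onplane(*ray("wrist",q[0],pose),50)[:2]; print(x.round(1))
if not (30<q[1][2]<55 and 30<q[1][3]<55 and np.hypot(*(x-(362,310)))<10): raise SystemExit("check")
pick(x,0.3,44,64,40,zsafe=125)
place(np.array(PAD["eye"])+(0.3,1.3),44+ZB,64,z=165)
p,pose=look(PAD["eye"],0,150); cv2.imwrite("pics/c_eye.png",p[:,:,::-1])
p,pose=look((453.8,7.4),0,110); cv2.imwrite("pics/cap.png",p[:,:,::-1])
c,b=ringcentre(p,"cap",(321,140)); print("cap",c,b,c is not None and onplane(*ray("wrist",c,pose),16).round(1)); print(sensors.read_state()["t"])
f=lambda n:cv2.resize(cv2.imread('pics/'+n),(400,300));cv2.imwrite('pics/v2.png',np.hstack([f('c_eye.png'),f('cap.png')]))
import pickle
E
```

```text
(array([320.99107867, 139.57583131]), array([ 302,  120,   39,   40, 1233], dtype=int32))
[362.8 309.8]
grip 39.5 40.2 [363.1 310.1  44.5]
up 40.0 [-0.  -0.2 -1.6]
touch True [642.5  16.2  54.5] expected z 54.5 [0.1 0.3 4.8]
t 36.4333
cap [321.05636979 145.38621356] (290, 113, 63, 65) [453.4   7.1  16. ]
37.7167
```

View pics/v2.png

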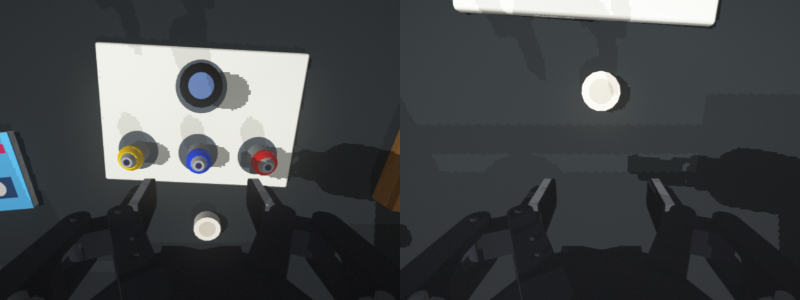

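Left: the eyepiece stands upright on its pad at full-resolution (320,137). Right: the cap is flat at (321,145). Now the cap.

```bash
python3 - <<'E'
from h import *
p=cv2.imread("pics/c_eye.png")[:,:,::-1].copy()
q=blob(cmask(p,"lens"),(320,137),15,200); print(q[0],q[1])
T=optics.camera_params("wrist")["T_tool_cam"]
pos=np.array([*PAD["eye"],150.])-Rz(0)@[T[0,3],T[1,3],0]+(0.4,0,0.3)
e=onplane(*ray("wrist",q[0],(pos,Rz(0))),60)[:2]; print("eyepiece",e.round(1))
if np.hypot(*(e-PAD["eye"]))>4: raise SystemExit("check")
pick((453.4,7.1),0,28,60,25)
place(e+(0.3,1.2),28+ZB+50,56,z=165)
p,pose=look(e,0,180); cv2.imwrite("pics/fin.png",p[:,:,::-1])
c,b=ringcentre(p,"cap",(321,140),25); print("cap",c,b,c is not None and onplane(*ray("wrist",c,pose),76).round(1))
goto((350,-250,300),0)
s,_=optics.grab_frame("side"); t,_=optics.grab_frame("top")
cv2.imwrite("pics/fin2.png",np.hstack([cv2.resize(p,(400,300)),cv2.resize(s[150:330,230:470],(400,300))])[:,:,::-1]); cv2.imwrite("pics/fintop.png",t[:,:,::-1])
print(sensors.read_state()["t"])
E
```

```text
[321.3119015  136.57113543] [ 301  115   42   44 1462]
eyepiece [644.6  15. ]
grip 36.9 25.1 [453.8   7.   28.4]
up 36.8 [-0.8  0.7 -1.5]
touch True [644.9  16.2  88.4] expected z 88.5 [ 0.1 -0.6  3.2]
t 43.9583
cap None None False
45.875
```

View pics/fin2.png

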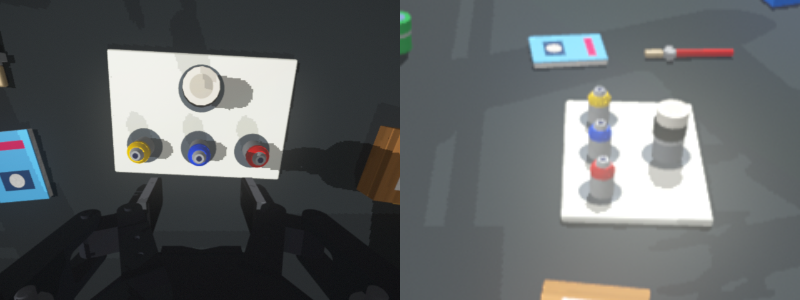

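The cap rests on the eyepiece, at about (202,86) on the left and (671,110) on the right, and everything stands upright. I'll check the cap's centring in a zoom.

```bash
python3 - <<'E'
import cv2,numpy as np
a=cv2.imread("pics/fin.png")[95:185,275:365]; a=cv2.resize(a,(400,400),interpolation=2)
b=cv2.imread("pics/fin2.png")[80:180,630:730]; b=cv2.resize(b,(400,400))
cv2.imwrite("pics/z.png",np.hstack([a,b]))
E
```

```text
(no output)
```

View pics/z.png

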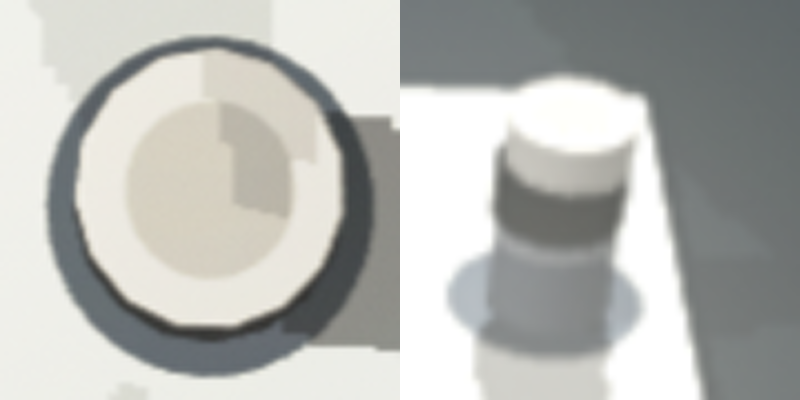

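Left: the cap (210,189) lies on the eyecup with a thin dark rim at the lower edge. Right: the side view agrees. Its offset from the eyepiece axis is about 1–1.5 mm, and the eyepiece is within about 2 mm of its pad centre. The arm is clear, so I'm handing in.

```bash
python3 -c "
from plant import ctrl
print(ctrl.finish_job())"
```

```text
the job is handed in; nothing more can be done
None
```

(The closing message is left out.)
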